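# Shift the syringe pump from second to third gear and start it

## Robot

A 6-joint arm with a two-finger parallel gripper is mounted at the origin on a cart in front of the work surface, level with it; the furniture and walls round the work are solid. World frame = base frame: x ahead of the robot, y to its left, z up, the work surface at z = 0. Lengths are in m, angles in degrees, forces in N, time in s.
With the tool pointing down it reaches from about 0.4 to 0.825 m from the base axis. Payload 7 kg.
Tool frame: the origin (TCP) lies on the centre line of the jaws, within the pads' length; the fingertips stand r.tip_reach ahead of it and the grasp point (between the pads) is the TCP (r.tip_reach is the distance from the TCP to the fingertips, in m); z points along the fingers, y is the line along which they close (so a half turn about z gives the same grasp; the last joint's range is limited). The gripper opens to 88 mm and grips with 3 to 60 N. Pads are 19 mm wide; open, the fingers measure 130 mm over their backs; the gripper's body (78 mm by 193 mm) begins 47 mm behind the grasp point.
Start: joints at [-54.769, 20.546, 0.682, 0, -70.136, -16.507], TCP at [0.217, -0.639, 0.246] pointing down, gripper open.
Joint ranges: [-176.03, 176.03], [-82.01, 121.73], [-58.28, 71.71], [-173.87, 95.51], [-174.79, -0.11], [-173.66, 173.66]. Speed limits (degrees/s): [136.94, 136.94, 172.46, 180, 180, 180].

## Interface

Orientations are given as [roll, pitch, yaw] about the fixed x, y, z axes, in that order (R = Rz(yaw) Ry(pitch) Rx(roll)).
In Python, from plant import sensors, cams, r gives the robot as it stands.
- The arm moves only by the tool drive_tool, never from a script. Its argument "rows" is a list of rows, each an object of numbers: "fingers": the gripper's target within -1 to 1 (fully open at 1, half-way at 0, shut at -1); "x", "y", "z": the shift along the tool's x, y, z in m; "spin": the turn about the tool's z in rad. A call has 1 to 10 rows; each row is the pose to reach, as a shift and turn from the pose commanded when the call began, along the tool's axes at that moment; what a row does not reach only later rows make up. A row lasts 1/8 s, in which the tool goes at most 62.5 mm and 10.7 degrees, less where a joint would pass 70% of its speed; a pose out of reach is approached as far as the arm can. A call with a gripper value outside its range is refused whole. The fingers move at their own pace and stop on an object; "newtons" is the grip in N (left out, the last holds). Time passes only in rows, so rows that repeat a pose let the fingers close. It gives the time, the measured TCP pose, the force, the opening and the grip force at its end, in the units of the state.
- sensors.get_state(): the state, without advancing time (a new reading comes with each control period).
- cams.capture(name): name is "scene" or "top" or "wrist"; returns a dict with "pixels" (400x640x3 uint8, red, green, blue), "intrinsics" (3x3 intrinsics, pixels), "k1" (the pictures are not rectified: a ray, as slopes to the right and down, at radius r is drawn at 1 + k1 r^2 times it, then the intrinsics apply), "eye" and "orientation" of the camera in the world; the wrist camera has in their place "T_tool_cam" (4x4, takes a point from camera to tool coordinates, whose origin is the TCP and whose axes are the flange's). Camera axes: x right, y up, looking along -z (the intrinsics and any distortion apply to the point x, -y, -z); pixel columns grow to the right and rows downward; lengths in m; the calibration is good to about 2 mm. A picture is of the moment at which its call begins: read the wrist's pose just before it. There is no depth.
- r.close_job(): hands the job in; it is judged then, once.
The state is a dict: "time_s": time; "joints": joint angles; "qd": joint speeds; "joint_torque": joint torques, N m; "tcp_pos": TCP position; "eef_rot": TCP orientation; "contact_force": force on the tool from outside, world axes, zero at the start; "moment": the same for the moment, N m; "gripper_width": finger opening in m; "gripper_force": force on a finger pad.
Only numpy, scipy, OpenCV 4.12 (cv2) and the standard library are available. Lean on these libraries where they do the work, as an engineer would, in place of code of your own. Each camera call takes 0.05 s, during which the arm holds its last target. There are 200 camera calls.

## Task

The syringe pump stands in second gear: with your fingertips, push its gear lever out to neutral, across to the right and then away from you fully home into third (the slot end with three dots), without entering any other gear. Then press the start button fully down and let it come up again. Only push: do not grip or force the lever, shove the pump, or disturb the things lying round and on it.

Things in the scene. Friction and masses are not known exactly. Their poses are not given: they have to be found in the camera images.
- pump: bench syringe pump standing loose on rubber feet, 3 kg, 180 mm deep (x) x 280 mm wide (y). Origin: centre of its underside; x points to its back (away from the operator), y to its left, z up. A bed with rods and a fixed 1 ml syringe runs along the front, up to 83 mm high; behind it is the gearbox (x from -22 to 90 mm), its flat top 62 mm above the bench.
- gate_mid (a point): middle of the top face of the gate plate, a 78 mm square steel plate on the gearbox, 82 mm above the bench, at x 35, y -30 mm in the pump's frame. Its opening is an H lying in it: two slots 13 mm wide and 48 mm long run front to back, centre lines 30 mm apart (15 mm left and right of this point), joined halfway by a crossway 14 mm wide (neutral).
- third_end (a point): closed back end of the right-hand slot, in the plate's top face: third gear, marked by three engraved dots just behind it. The other slot ends: one dot = first (left, back), two dots = second (left, front), four dots = fourth (right, front).
- gear_lever: gear lever: 8 mm steel stem rising through the gate, with a black ball knob of 28 mm diameter. Origin: the pivot, in the gearbox under gate_mid, 37 mm above the bench; z runs up the stem, the ball's centre is 105 mm along it. It tips on gear_fore and gear_across, needs about 1.2 N at the ball, has no spring and stays where it is left. The gate's edges stop the stem.
- gear_knob (a point): centre of the ball knob (28 mm diameter): 142 mm above the bench when the lever is upright, 6 to 15 mm lower when it leans. Its offset from the pivot, in the pump's frame, is 105 mm x (cos(a) sin(f), -sin(a), cos(a) cos(f)) with f = gear_fore and a = gear_across.
- gear_fore (a joint): lean of the gear lever to the pump's back (+) or front (-), rad; 0 = neutral. The stem can cross sideways only between about -0.06 and 0.06. About 0.43 = fully home at the back end of a slot, -0.43 = at the front end. It starts in second, between -0.38 and -0.24.
- gear_across (a joint): lean of the gear lever to the pump's right (+, its -y side) or left (-), rad; about -0.34 in the left slot, 0 in the middle of the crossway, 0.34 in the right slot, with about 0.05 play either way.
- start (a joint): travel of the start button, m: 0 = up, 0.006 = fully down; a spring pushes it back (1.5 N to begin, 5 N fully down).
- start_top (a point): centre of the start button's top face when up: a round black button, 22 mm diameter, in a raised aluminium ring on the dark panel on the left of the gearbox's top, 85 mm above the bench; pressed straight down.
- hex_key_2: small L-shaped hex key, 26 x 62 x 8 mm, lying loose on the flat right end of the gearbox's top, clear of the gate; a bystander
- screwdriver_1: precision screwdriver, 134 mm long, lying on the bench right of the pump; a bystander
- petri_dish: covered petri dish, 62 mm across, 14 mm high, on the bench right of the pump; a bystander
- tape_roll: roll of tape lying flat, 54 mm across, 12 mm high, left of the pump; a bystander
- holder_block: small aluminium cross clamp with thumb screw, 22 x 52 x 22 mm, left of the pump; a bystander
- microtube_3: microtube, 42 x 18 x 14 mm, lying behind the pump; a bystander
- spare_nose_cone: white nose cone, 20 mm across, 34 mm high, standing behind the pump; a bystander

How it is judged (in metres and radians):
On the way, in this order (a step that is already met when the one before it is completed fails the run):
1. the lever has crossed through neutral to the right-hand slot (value of joint gear_across above 0.22 rad and value of joint gear_fore below 0.2 rad), for 0.05 s.
2. the lever is fully home in third (value of joint gear_fore above 0.34 rad and value of joint gear_across above 0.2 rad), for 0.3 s.
3. the start button is pressed fully down (all of step 2 and value of joint start above 0.0045 m), for 0.05 s.
At the end, for the whole second after the job is handed in: The lever rests home in third (gear_fore above 0.34 rad, gear_across above 0.2 rad), the start button has been pressed past 4.5 mm and is up again (below 1 mm), the pump stands still within 8 mm of where it was, and no bystander has moved more than 12 mm (all of step 2 and value of joint start below 0.001 m and velocity of joint gear_fore below 0.05 rad/s and linear speed of pump below 0.02 m/s); the robot touches nothing.
It fails at once if the lever goes into first or fourth gear ((value of joint gear_across below 0 rad and value of joint gear_fore above 0.17 rad) or (value of joint gear_across above 0.1 rad and value of joint gear_fore below -0.17 rad)).
It fails at once if the start button is pressed while the lever is not home in third (value of joint start above 0.002 m and not (value of joint gear_fore above 0.34 rad and value of joint gear_across above 0.2 rad)).
It fails at once if the lever is gripped or forced (more than 25 N on it) (contact force between the fingers and gear_lever above 25 N).
It fails at once if the pump is shoved, lifted or tipped (distance of pump from where it was at the start of the episode above 0.008 m or angle between pump's own z axis and vertical above 0.05 rad).
It fails at once if a bystander is moved (distance of any of hex_key_2, screwdriver_1, petri_dish, tape_roll, holder_block, microtube_3, spare_nose_cone from where it was at the start of the episode above 0.012 m).
It also fails if it takes over 48 s, if anything falls off the work surface, if the arm or the gripper's body presses on something with over 40 N, if the wrist force passes 120 N, or if a joint passes its speed limit or range.

## Working session

There is one attempt and no reset: what is moved stays moved. The work goes in short steps, Python scripts to look and compute and a tool call to move; the robot and the scene stay as the last step left them, time stands still between calls to the robot, and variables do not carry over. Pictures are saved under pics/ and viewed, at most 10 in all, crops included, and the job is handed in when it is done.

Besides the shell and the picture viewer there is one more tool, called as name(argument=value, ...) on one line, values as JSON. drive_tool: Moves the arm, as the interface text tells. Its arguments: {"type":"object","properties":{"rows":{"type":"array"},"newtons":{"type":"number"}},"required":["rows"]}

```bash
ls; mkdir -p pics; cat > h.py <<'E'
import numpy as np, cv2
from scipy.spatial.transform import Rotation as R
from plant import sensors, cams, r
def shot(name,fn=None):
    s=sensors.get_state(); c=cams.capture(name)
    if fn: cv2.imwrite('pics/'+fn,c['pixels'][:,:,::-1])
    return s,c
def campose(s,c):
    if 'T_tool_cam' in c:
        T=np.eye(4); T[:3,:3]=R.from_euler('xyz',s['eef_rot'],degrees=True).as_matrix(); T[:3,3]=s['tcp_pos']
        T=T@np.array(c['T_tool_cam']); return T[:3,3],T[:3,:3]
    o=np.array(c['orientation'])
    M=o if o.shape==(3,3) else R.from_euler('xyz',o,degrees=True).as_matrix()
    return np.array(c['eye']),M
def ray(s,c,uv):
    K=np.array(c['intrinsics']); e,M=campose(s,c)
    p=cv2.undistortPoints(np.array([[uv]],float),K,np.array([c['k1'],0,0,0.]))[0,0]
    d=M@np.array([p[0],-p[1],-1]); return e,d/np.linalg.norm(d)
def onz(s,c,uv,z):
    e,d=ray(s,c,uv); return e+d*(z-e[2])/d[2]
def proj(s,c,P):
    e,M=campose(s,c); q=M.T@(np.array(P)-e); x=np.array([q[0]/-q[2],-q[1]/-q[2]]); x=x*(1+c['k1']*(x@x))
    K=np.array(c['intrinsics']); return (K@[x[0],x[1],1])[:2]
E
python3 - <<'E'
from h import *
s,c=shot('top','top.png'); s2,c2=shot('scene','scene.png')
print(s); print(r.tip_reach); print({k:v for k,v in c.items() if k!='pixels'}); print({k:v for k,v in c2.items() if k!='pixels'})
E
```

```text
pics
{'time_s': 0.0, 'joints': array([-5.47667055e+01,  2.05924806e+01,  6.35017100e-01, -2.07538881e-02,
       -7.01330897e+01, -1.65071000e+01]), 'qd': array([ 0.12450465,  0.06663227,  0.00052795,  0.04510626,  0.01059734,
       -0.05171231]), 'joint_torque': array([-3.73946577e-04, -5.82717812e+01,  2.93044442e+01,  6.99750245e+00,
        6.56617165e-03, -1.45724393e-04]), 'tcp_pos': array([ 0.21655735, -0.63886172,  0.24461828]), 'eef_rot': array([ 1.79907635e+02, -7.02606209e-03, -1.61280868e+02]), 'contact_force': array([ 0.5912359 , -0.56038525, -0.39838691]), 'moment': array([ 0.0131117 , -0.0041551 , -0.01140618]), 'gripper_force': 0.0, 'gripper_width': 0.08758587039768119}
0.019
{'intrinsics': array([[396.12665684,   0.        , 323.96264591],
       [  0.        , 396.12665684, 206.34353786],
       [  0.        ,   0.        ,   1.        ]]), 'k1': 0.028982075294947757, 'eye': array([0.37537757, 0.02778063, 0.95919806]), 'orientation': array([ 12.49115944,   0.3014243 , -89.36361541])}
{'intrinsics': array([[519.46073257,   0.        , 309.04114472],
       [  0.        , 519.46073257, 203.57717616],
       [  0.        ,   0.        ,   1.        ]]), 'k1': 0.0555164749281364, 'eye': array([0.12423816, 0.84749769, 0.58026837]), 'orientation': array([  62.69795274,   -0.39204046, -153.66738268])}
```

View pics/top.png

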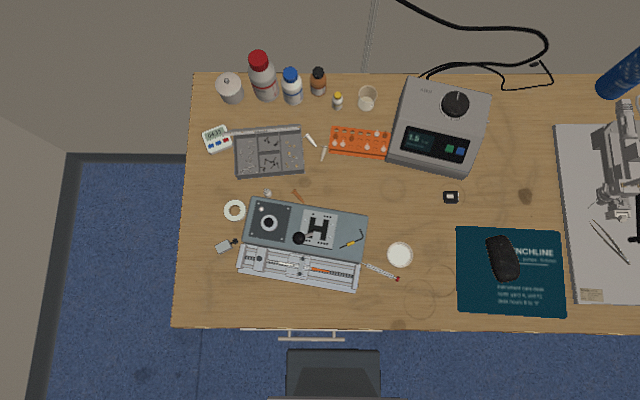

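View pics/scene.png

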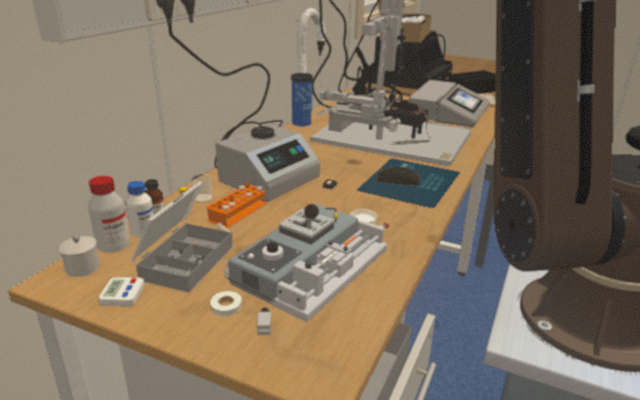

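The top view shows the pump near (305,245), the knob at (299,238), the gate at about (319,230) and the start button at (268,222). The scene view agrees with this.

```bash
python3 - <<'E'
from h import *
s,c=shot('top')
for n,uv,z in [('knob',(299,238),.134),('gate',(319,230),.082),('button',(268,222),.085),('g_bl',(252,198),.062),('g_br',(368,214),.062)]:
    print(n,onz(s,c,uv,z).round(4))
a=onz(s,c,(252,198),.062);b=onz(s,c,(368,214),.062);d=a-b;print(np.degrees(np.arctan2(-d[0],d[1])),np.linalg.norm(d))
sw,cw=shot('wrist'); print(cw['T_tool_cam'],cw['intrinsics'])
im=cv2.resize(c['pixels'][180:300,220:420],None,fx=4,fy=4,interpolation=cv2.INTER_CUBIC); cv2.imwrite('pics/crop.png',im[:,:,::-1])
E
```

```text
knob [0.4896 0.0857 0.134 ]
gate [0.5153 0.0451 0.082 ]
button [0.5318 0.1595 0.085 ]
g_bl [0.5923 0.2027 0.062 ]
g_br [ 0.557  -0.0671  0.062 ]
-7.462437465043638 0.2720733655285595
[[ 2.65340029e-04  9.62512294e-01  2.71237928e-01  7.22738678e-02]
 [ 9.99998611e-01 -7.01688591e-04  1.51175110e-03 -1.03104687e-04]
 [ 1.64540357e-03  2.71237151e-01 -9.62511143e-01 -1.38198076e-01]
 [ 0.00000000e+00  0.00000000e+00  0.00000000e+00  1.00000000e+00]] [[285.96579951   0.         320.27295474]
 [  0.         285.96579951 196.69574845]
 [  0.           0.           1.        ]]
```

View pics/crop.png

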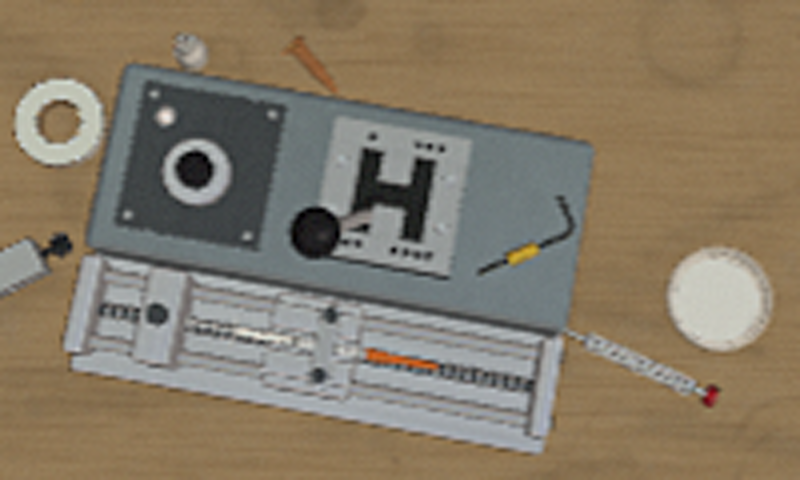

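```bash
cat >> h.py <<'E'
def to(p,yaw=None):
    s=sensors.get_state(); M=R.from_euler('xyz',s['eef_rot'],degrees=True).as_matrix()
    d=M.T@(np.array(p)-s['tcp_pos']); out=[d.round(4)]
    if yaw is not None: out.append(-np.radians((yaw-s['eef_rot'][2]+180)%360-180).round(4))
    return out
E
python3 - <<'E'
from h import *
print(to([.47,.07,.30],-8))
E
```

```text
[array([-0.4676,  0.5902, -0.0545]), np.float64(-2.6752)]
```

drive_tool(rows=[{"x":-0.03,"y":0.04,"z":-0.055,"spin":-0.17,"fingers":-1},{"x":-0.06,"y":0.08,"z":-0.055,"spin":-0.35,"fingers":-1},{"x":-0.09,"y":0.12,"z":-0.055,"spin":-0.52,"fingers":-1},{"x":-0.12,"y":0.16,"z":-0.055,"spin":-0.7,"fingers":-1},{"x":-0.15,"y":0.2,"z":-0.055,"spin":-0.87,"fingers":-1},{"x":-0.18,"y":0.24,"z":-0.055,"spin":-1.05,"fingers":-1},{"x":-0.21,"y":0.28,"z":-0.055,"spin":-1.22,"fingers":-1},{"x":-0.24,"y":0.32,"z":-0.055,"spin":-1.4,"fingers":-1},{"x":-0.27,"y":0.36,"z":-0.055,"spin":-1.57,"fingers":-1},{"x":-0.3,"y":0.39,"z":-0.055,"spin":-1.75,"fingers":-1}])

```text
time_s: 1.45
tcp_pos: [0.3756, -0.1719, 0.3009]
eef_rot: [-179.9, -0.0, -60.6]
contact_force: [0.7, -0.9, -0.7]
gripper_width: 0.0008
gripper_force: 0.0
```

```bash
python3 - <<'E'
from h import *
s=sensors.get_state();print(s['joints'].round(1),s['tcp_pos'],s['eef_rot'],s['gripper_width'],to([.47,.07,.30],-8))
E
```

```text
[  3.1  -7.4 -24.4  -0.  -73.   26.3] [ 0.37560079 -0.17190161  0.30091464] [-1.79932673e+02 -2.34688046e-02 -6.06410559e+01] 0.0007652578221509865 [array([-0.1646, -0.2009,  0.0011]), np.float64(-0.9188)]
```

drive_tool(rows=[{"x":-0.03,"y":-0.03,"spin":-0.17,"fingers":-1},{"x":-0.06,"y":-0.07,"spin":-0.35,"fingers":-1},{"x":-0.09,"y":-0.11,"spin":-0.52,"fingers":-1},{"x":-0.12,"y":-0.15,"spin":-0.7,"fingers":-1},{"x":-0.15,"y":-0.18,"spin":-0.85,"fingers":-1},{"x":-0.165,"y":-0.2,"spin":-0.92,"fingers":-1},{"x":-0.165,"y":-0.2,"spin":-0.92,"fingers":-1}])

```text
invalid input
```

```bash
python3 - <<'E'
from h import *
s,c=shot('wrist','w1.png');print(s['joints'].round(1),s['tcp_pos'],s['eef_rot'])
for P in [(.5153,.0451,.082),(.4896,.0857,.134),(.5318,.1595,.085),(s['tcp_pos'][0],s['tcp_pos'][1],s['tcp_pos'][2]-.019)]: print(proj(s,c,P))
E
```

```text
[  3.1  -7.4 -24.4  -0.  -73.   26.3] [ 0.37560079 -0.17190161  0.30091464] [-1.79932673e+02 -2.34688046e-02 -6.06410559e+01]
[158.34634731 261.176788  ]
[144.57699384 314.45892992]
[121.2471025  316.68182442]
[321.42792447 243.76987942]
```

View pics/w1.png

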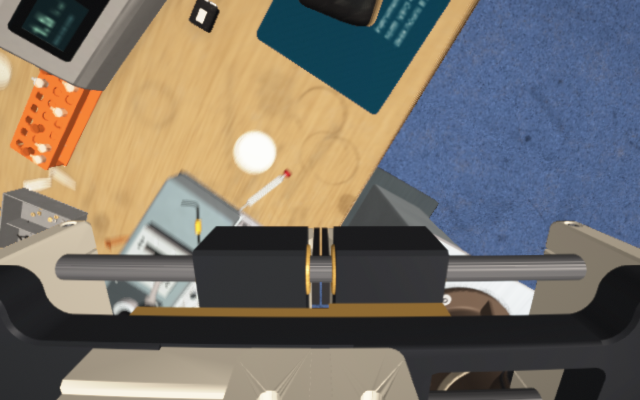

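The wrist view shows the fingers across the lower half, with the pump partly hidden behind them. The upper part of the picture (tool +x) is clear, so I'll view from in front of the pump.

drive_tool(rows=[{"x":-0.03,"y":-0.03,"z":0,"spin":-0.17,"fingers":-1},{"x":-0.06,"y":-0.07,"z":0,"spin":-0.35,"fingers":-1},{"x":-0.09,"y":-0.11,"z":0,"spin":-0.52,"fingers":-1},{"x":-0.12,"y":-0.14,"z":0,"spin":-0.7,"fingers":-1},{"x":-0.16,"y":-0.16,"z":0,"spin":-0.85,"fingers":-1},{"x":-0.184,"y":-0.166,"z":0,"spin":-0.92,"fingers":-1},{"x":-0.184,"y":-0.166,"z":0,"spin":-0.92,"fingers":-1}])

```text
time_s: 2.38
tcp_pos: [0.4313, 0.069, 0.3005]
eef_rot: [-180.0, 0.0, -8.1]
contact_force: [-0.6, -0.2, -0.5]
gripper_width: 0.0002
gripper_force: 0.0
```

```bash
python3 - <<'E'
from h import *
s,c=shot('wrist','w2.png');print(s['joints'].round(1),s['tcp_pos'],s['eef_rot'])
for P in [(.5153,.0451,.082),(.4896,.0857,.134),(.5318,.1595,.085),(s['tcp_pos'][0],s['tcp_pos'][1],s['tcp_pos'][2]-.019)]: print(proj(s,c,P))
E
```

```text
[ 35.1  -4.8 -22.2  -0.  -72.6  46.7] [0.43128727 0.06904815 0.30049102] [-1.79994234e+02  8.90555893e-03 -8.13225484e+00]
[330.00603869 105.56026582]
[296.45137158 134.83427816]
[232.58950197 105.58147692]
[320.28690966 244.25959737]
```

View pics/w2.png

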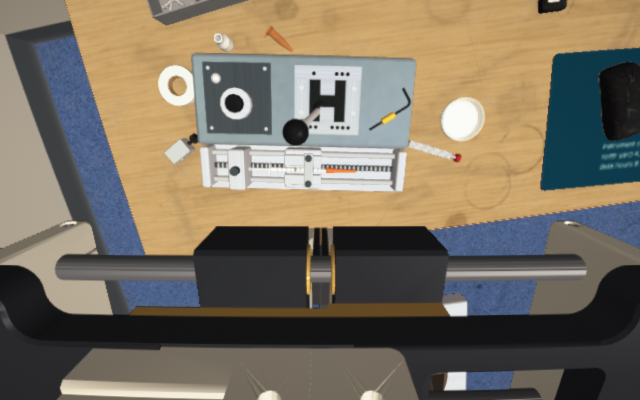

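The gate is at about (328,101), the knob at (295,132) and the button at (234,103). I'll refine these with masks.

```bash
python3 - <<'E'
from h import *
s,c=shot('wrist'); g=cv2.cvtColor(c['pixels'],cv2.COLOR_RGB2GRAY)
a=onz(s,c,(194,54),.062);b=onz(s,c,(415,60),.062);d=a-b;print('back edge yaw',np.degrees(np.arctan2(-d[0],d[1])),np.linalg.norm(d))
# plate: bright mask
m=((g[50:145,280:380]>150)*255).astype(np.uint8)
m=cv2.morphologyEx(m,cv2.MORPH_CLOSE,np.ones((15,15)))
cs=max(cv2.findContours(m,cv2.RETR_EXTERNAL,2)[0],key=cv2.contourArea)
rc=cv2.minAreaRect(cs);print('plate',rc)
# dark blobs
m=((g[50:160,200:400]<45)*255).astype(np.uint8)
for k in cv2.findContours(m,cv2.RETR_EXTERNAL,2)[0]:
    if cv2.contourArea(k)>60:
        (x,y),rad=cv2.minEnclosingCircle(k); print('blob',x+200,y+50,rad,cv2.boundingRect(k),cv2.contourArea(k))
for uv,z in [((328,101),.082),((295.5,132),.131),((234.5,103),.085)]: print(onz(s,c,uv,z))
im=cv2.resize(c['pixels'][45:195,185:385],None,fx=4,fy=4,interpolation=cv2.INTER_CUBIC); cv2.imwrite('pics/crop2.png',im[:,:,::-1])
E
```

```text
back edge yaw -9.745259898731588 0.2690794609271148
plate ((49.50000762939453, 46.99999237060547), (93.99998474121094, 98.99998474121094), 90.0)
blob 294.3292694091797 132.06097412109375 12.512141227722168 (82, 70, 25, 25) 456.5
blob 233.0 103.0 8.602425575256348 (25, 45, 17, 17) 199.0
blob 325.9347152709961 100.15445709228516 24.916122436523438 (110, 31, 34, 40) 614.0
[0.52091857 0.04583255 0.082     ]
[0.49267869 0.08560846 0.131     ]
[0.5346611  0.15567543 0.085     ]
```

View pics/crop2.png

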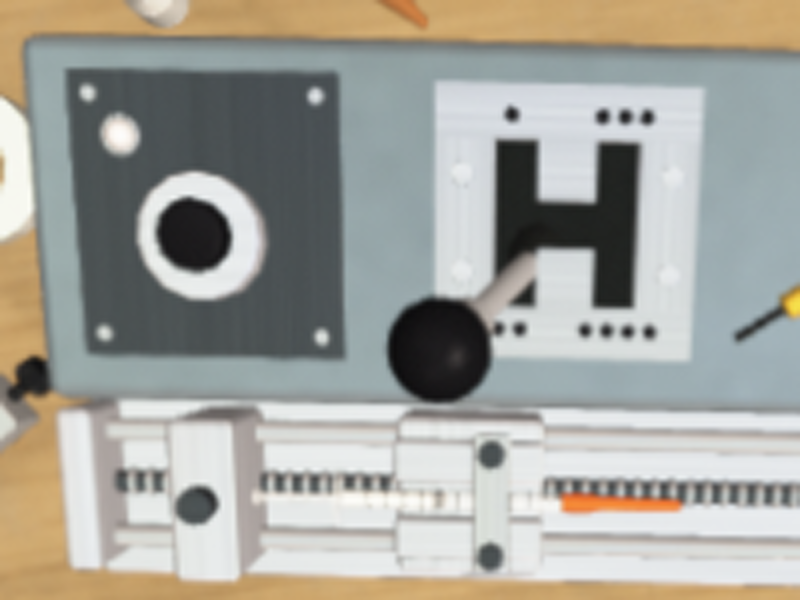

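```bash
cat >> h.py <<'E'
YAW=-9.7
def pf(P,G):  # world -> pump frame offset from gate
    return R.from_euler('z',-YAW,degrees=True).apply(np.array(P)-G)
def wf(o,G): return G+R.from_euler('z',YAW,degrees=True).apply(np.array(o))
E
python3 - <<'E'
from h import *
s,c=shot('wrist')
G=onz(s,c,(326.8,101.2),.082); B=onz(s,c,(233.5,103.5),.085); K=onz(s,c,(294.3,132.1),.131)
st,ct=shot('top')
G2=onz(st,ct,(220+395/4,180+196/4),.082); B2=onz(st,ct,(220+195/4,180+168/4),.085);K2=onz(st,ct,(220+315/4,180+232/4),.131)
print(G,G2,B,B2,K,K2); 
for g,b,k in [(G,B,K),(G2,B2,K2)]: print(pf(b,g),pf(k,g))
E
```

```text
[0.52092986 0.04659085 0.082     ] [0.51755802 0.04565075 0.082     ] [0.53444503 0.15626978 0.085     ] [0.53181447 0.15786397 0.085     ] [0.49284182 0.08622906 0.131     ] [0.49004076 0.08647033 0.131     ]
[-0.00515779  0.11038807  0.003     ] [-0.03436509  0.03433898  0.049     ]
[-0.00485411  0.11301103  0.003     ] [-0.03400153  0.03559963  0.049     ]
```

```bash
cat >> h.py <<'E'
G=np.array([.5192,.0461,0])
def go(ox,oy,z):
    s=sensors.get_state(); o=pf(s['tcp_pos'],G); print('off',o.round(4),'F',s['contact_force'].round(2),'yaw',s['eef_rot'][2].round(2)); print('tool shift if yaw aligned',round(ox-o[0],4),round(-(oy-o[1]),4),round(o[2]-z,4)); print(to(wf([ox,oy,z],G),YAW))
E
python3 -c "
from h import *
go(-.078,.035,.137)"
```

```text
off [-0.0899  0.006   0.3006] F [-0.05  0.06  0.46] yaw -8.37
tool shift if yaw aligned 0.0119 -0.029 0.1636
[array([ 0.0126, -0.0287,  0.1636]), np.float64(0.0232)]
```

drive_tool(rows=[{"x":0.0,"y":-0.029,"z":0.04,"spin":0.024,"fingers":-1},{"x":0.005,"y":-0.029,"z":0.08,"spin":0.024,"fingers":-1},{"x":0.012,"y":-0.029,"z":0.12,"spin":0.024,"fingers":-1},{"x":0.012,"y":-0.029,"z":0.15,"spin":0.024,"fingers":-1},{"x":0.012,"y":-0.029,"z":0.164,"spin":0.024,"fingers":-1},{"x":0.012,"y":-0.029,"z":0.164,"spin":0.024,"fingers":-1}])

```text
time_s: 3.32
tcp_pos: [0.4476, 0.0941, 0.1362]
eef_rot: [179.9, 0.1, -9.7]
contact_force: [-0.3, 0.7, 1.0]
gripper_width: 0.0002
gripper_force: 0.0
```

```bash
python3 - <<'E'
from h import *
go(-.0235,.035,.137)
s,c=shot('wrist','w3.png')
E
```

```text
off [-0.0787  0.0353  0.1362] F [-0.33  0.72  0.96] yaw -9.73
tool shift if yaw aligned 0.0552 0.0003 -0.0008
[array([ 0.0552,  0.0002, -0.0008]), np.float64(-0.0005)]
```

View pics/w3.png

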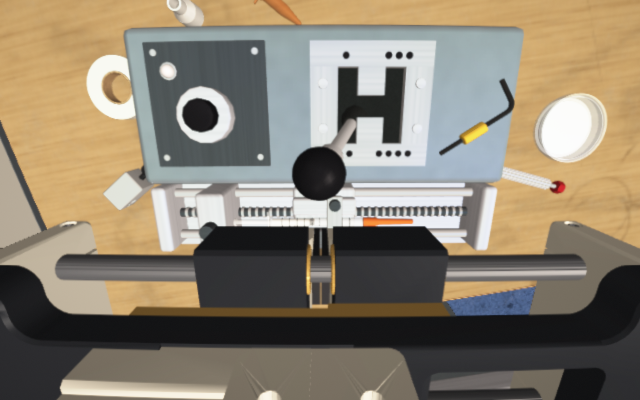

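The knob at (319,174) is straight ahead of the fingers, the gate at (371,105) is square in the picture, and nothing is touching. I'll push to about 10 mm short of neutral.

drive_tool(rows=[{"x":0.01,"y":0,"z":-0.001,"spin":0,"fingers":-1},{"x":0.017,"y":0,"z":-0.001,"spin":0,"fingers":-1},{"x":0.023,"y":0,"z":-0.001,"spin":0,"fingers":-1},{"x":0.029,"y":0,"z":-0.001,"spin":0,"fingers":-1},{"x":0.035,"y":0,"z":-0.001,"spin":0,"fingers":-1},{"x":0.04,"y":0,"z":-0.001,"spin":0,"fingers":-1},{"x":0.043,"y":0,"z":-0.001,"spin":0,"fingers":-1},{"x":0.043,"y":0,"z":-0.001,"spin":0,"fingers":-1}])

```text
time_s: 4.38
tcp_pos: [0.4903, 0.0875, 0.1375]
eef_rot: [180.0, -0.0, -9.7]
contact_force: [-0.6, -0.4, -0.2]
gripper_width: 0.0007
gripper_force: 0.1
```

```bash
cat >> h.py <<'E'
def knob(s,c,fore=0):
    g=cv2.cvtColor(c['pixels'],cv2.COLOR_RGB2GRAY); m=((g<60)*255).astype(np.uint8)[:226]
    m=cv2.morphologyEx(m,cv2.MORPH_OPEN,cv2.getStructuringElement(2,(21,21)))
    for k in cv2.findContours(m,cv2.RETR_EXTERNAL,2)[0]:
        (x,y),rad=cv2.minEnclosingCircle(k)
        if 18<rad<40:
            z=.13
            for _ in range(6):
                o=pf(onz(s,c,(x,y),z),G); a=np.arcsin(np.clip(-o[1]/.105,-.9,.9)); f=np.arcsin(np.clip(o[0]/.105/np.cos(a),-.9,.9)); z=.037+.105*np.cos(a)*np.cos(f)
            print('knob?',x,y,rad,o.round(4),'fore %.3f across %.3f'%(f,a))
E
python3 - <<'E'
from h import *
s,c=shot('wrist','w4.png'); go(-.0235,.035,.137); knob(s,c)
E
```

```text
off [-0.0355  0.0359  0.1375] F [-0.19  0.21 -0.71] yaw -9.68
tool shift if yaw aligned 0.012 0.0009 0.0005
[array([0.012 , 0.0009, 0.0005]), np.float64(0.0004)]
knob? 319.7862548828125 213.01144409179688 26.20189666748047 [-0.01    0.0362  0.135 ] fore -0.102 across -0.352
```

View pics/w4.png

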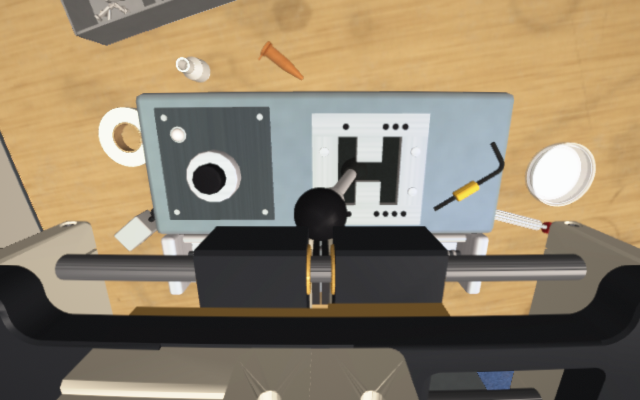

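The knob at (320,213) is being pushed cleanly and is at about -0.10 rad. About 10 mm remain to neutral.

drive_tool(rows=[{"x":0.004,"y":0,"z":0,"spin":0,"fingers":-1},{"x":0.008,"y":0,"z":0,"spin":0,"fingers":-1},{"x":0.0105,"y":0,"z":0,"spin":0,"fingers":-1},{"x":0.0105,"y":0,"z":0,"spin":0,"fingers":-1}])

```text
time_s: 4.92
tcp_pos: [0.5007, 0.0857, 0.1375]
eef_rot: [-180.0, -0.0, -9.7]
contact_force: [-0.6, 0.4, -0.4]
gripper_width: 0.0006
gripper_force: 0.2
```

```bash
python3 - <<'E'
from h import *
s,c=shot('wrist'); go(-.0235,.035,.137); knob(s,c)
g=cv2.cvtColor(c['pixels'],cv2.COLOR_RGB2GRAY)
# H: right slot extents and crossway from dark mask
e=proj(s,c,[G[0],G[1],.082]); print('pred gate px',e)
m=((g<60)*255).astype(np.uint8)[:226]
x0,y0=int(e[0]),int(e[1])
print('col at mid', [i for i in range(y0-40,min(y0+40,226)) if m[i,x0]], 'row in upper half', [i for i in range(x0-50,x0+50) if m[y0-22,i]])
E
```

```text
off [-0.025   0.036   0.1375] F [-0.1  -0.03  0.32] yaw -9.68
tool shift if yaw aligned 0.0015 0.001 0.0005
[array([0.0015, 0.001 , 0.0005]), np.float64(0.0003)]
knob? 321.5339050292969 213.15536499023438 28.147478103637695 [0.0007 0.0354 0.1359] fore 0.007 across -0.344
pred gate px [371.6884766  189.06138925]
col at mid [178, 179, 180, 181, 182, 183, 184, 185, 186, 187, 188, 189, 190, 191, 192, 193] row in upper half [339, 340, 341, 342, 343, 344, 345, 346, 347, 348, 349, 350, 351, 352, 353, 354, 382, 383, 384, 385, 386, 387, 388, 389, 390, 391, 392, 393, 394, 395, 396]
```

drive_tool(rows=[{"x":0.001,"y":0,"z":0,"spin":0,"fingers":-1},{"x":0.002,"y":0,"z":0,"spin":0,"fingers":-1},{"x":0.002,"y":0,"z":0,"spin":0,"fingers":-1},{"x":-0.006,"y":0,"z":0,"spin":0,"fingers":-1},{"x":-0.03,"y":0,"z":0,"spin":0,"fingers":-1},{"x":-0.045,"y":0,"z":0,"spin":0,"fingers":-1},{"x":-0.045,"y":0,"z":0,"spin":0,"fingers":-1}])

```text
time_s: 5.85
tcp_pos: [0.4552, 0.0935, 0.1379]
eef_rot: [-180.0, -0.0, -9.6]
contact_force: [-0.8, 0.5, 0.7]
gripper_width: 0.0006
gripper_force: 0.0
```

```bash
sed -i 's/^G=.*/G=np.array([.5218,.0476,0])/' h.py; python3 - <<'E'
from h import *
s,c=shot('wrist','w5.png'); go(0,.085,.137); knob(s,c); print(proj(s,c,[G[0],G[1],.082]))
E
```

```text
off [-0.0726  0.0343  0.138 ] F [-0.33  0.48 -0.  ] yaw -9.6
tool shift if yaw aligned 0.0726 -0.0507 0.001
[array([ 0.0727, -0.0506,  0.0011]), np.float64(0.0017)]
knob? 326.4278259277344 117.33161163330078 35.06779861450195 [1.000e-04 3.130e-02 1.372e-01] fore 0.001 across -0.303
[372.32987338 117.50536286]
```

View pics/w5.png

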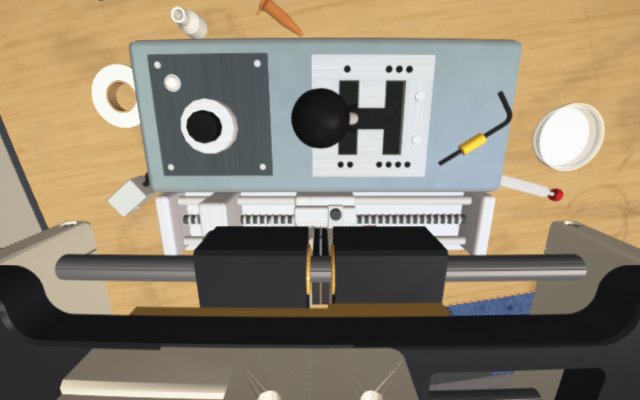

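The knob at (320,118) is level with the crossway (rows 108–128), so the lever is in neutral. I'll move round to its left side.

drive_tool(rows=[{"x":0,"y":-0.03,"z":0,"spin":0,"fingers":-1},{"x":0,"y":-0.054,"z":0,"spin":0,"fingers":-1},{"x":0,"y":-0.056,"z":0,"spin":0,"fingers":-1},{"x":0.035,"y":-0.056,"z":0,"spin":0,"fingers":-1},{"x":0.065,"y":-0.056,"z":0,"spin":0,"fingers":-1},{"x":0.0726,"y":-0.056,"z":0,"spin":0,"fingers":-1},{"x":0.0726,"y":-0.056,"z":0,"spin":0,"fingers":-1}])

```text
time_s: 6.78
tcp_pos: [0.5368, 0.1359, 0.137]
eef_rot: [180.0, 0.1, -9.7]
contact_force: [-0.0, -0.4, 0.7]
gripper_width: 0.0004
gripper_force: 0.0
```

```bash
python3 - <<'E'
from h import *
s,c=shot('wrist','w6.png'); go(0,.04,.137); knob(s,c); st,ct=shot('scene'); sT,cT=shot('top')
im=np.vstack([c['pixels'][60:240,100:500],cv2.resize(np.hstack([cT['pixels'][190:280,230:330],ct['pixels'][190:280,230:330]]),None,fx=2,fy=2)]); im=cv2.resize(im,None,fx=1.5,fy=1.5); cv2.imwrite('pics/c6.png',im[:,:,::-1])
E
```

```text
off [-0.0005  0.0896  0.1371] F [-0.21  0.78  0.41] yaw -9.7
tool shift if yaw aligned 0.0005 0.0496 0.0001
[array([0.0005, 0.0496, 0.0002]), np.float64(-0.0001)]
knob? 447.0 223.5 18.062490463256836 [0.0204 0.0239 0.1372] fore 0.201 across -0.230
```

View pics/c6.png

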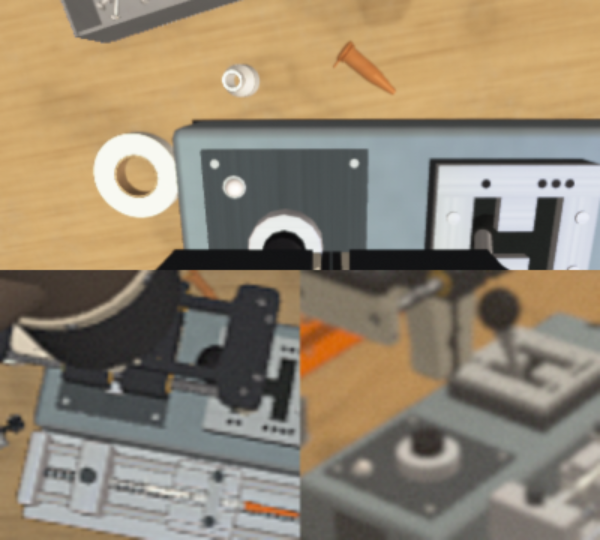

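The scene crop shows the fingertips beside the knob at the right height with a small gap. The button also stands well above its ring. I'll push right in stages and check by measurement.

drive_tool(rows=[{"x":0,"y":0.012,"z":0,"spin":0,"fingers":-1},{"x":0,"y":0.02,"z":0,"spin":0,"fingers":-1},{"x":0,"y":0.027,"z":0,"spin":0,"fingers":-1},{"x":0,"y":0.034,"z":0,"spin":0,"fingers":-1},{"x":0,"y":0.041,"z":0,"spin":0,"fingers":-1},{"x":0,"y":0.048,"z":0,"spin":0,"fingers":-1},{"x":0,"y":0.055,"z":0,"spin":0,"fingers":-1},{"x":0,"y":0.062,"z":0,"spin":0,"fingers":-1},{"x":0,"y":0.07,"z":0,"spin":0,"fingers":-1},{"x":0,"y":0.07,"z":0,"spin":0,"fingers":-1}])

```text
time_s: 8.18
tcp_pos: [0.5247, 0.0665, 0.1373]
eef_rot: [180.0, 0.1, -9.7]
contact_force: [0.0, -0.1, 0.6]
gripper_width: 0.0005
gripper_force: 0.0
```

```bash
cat >> h.py <<'E'
def lever_z(a,f=0): return np.array([.105*np.cos(a)*np.sin(f),-.105*np.sin(a),.037+.105*np.cos(a)*np.cos(f)])
def scene_knob():
    s,c=shot('scene'); hs=cv2.cvtColor(c['pixels'],cv2.COLOR_RGB2HSV)
    m=((hs[:,:,2]<75)*255).astype(np.uint8)
    m=cv2.morphologyEx(m,cv2.MORPH_OPEN,cv2.getStructuringElement(2,(7,7)))
    for k in cv2.findContours(m,cv2.RETR_EXTERNAL,2)[0]:
        x,y,w,h=cv2.boundingRect(k)
        if 270<x<350 and 180<y<250 : print('dark',x,y,w,h,cv2.minEnclosingCircle(k))
    for a in [-.34,0,.2,.3,.34,.38]: print(a,[proj(s,c,wf(lever_z(a,f),G)).round(1).tolist() for f in (0,.38,.42)])
    return c
E
python3 - <<'E'
from h import *
go(0,.0,.137); scene_knob()
E
```

```text
off [-0.0003  0.0191  0.1373] F [ 0.03 -0.07  0.63] yaw -9.72
tool shift if yaw aligned 0.0003 0.0191 0.0003
[array([0.0003, 0.0191, 0.0003]), np.float64(-0.0004)]
-0.34 [[295.6, 202.5], [280.4, 200.5], [278.9, 200.7]]
0 [[306.7, 193.0], [290.7, 191.2], [289.1, 191.4]]
0.2 [[313.0, 190.2], [297.4, 188.5], [295.9, 188.7]]
0.3 [[316.0, 189.6], [300.9, 187.9], [299.4, 188.2]]
0.34 [[317.2, 189.5], [302.2, 187.9], [300.8, 188.1]]
0.38 [[318.3, 189.4], [303.6, 187.9], [302.2, 188.1]]
```

drive_tool(rows=[{"x":0,"y":-0.012,"z":0,"spin":0,"fingers":-1},{"x":0,"y":-0.012,"z":0,"spin":0,"fingers":-1},{"x":-0.04,"y":-0.012,"z":0,"spin":0,"fingers":-1},{"x":-0.075,"y":-0.012,"z":0,"spin":0,"fingers":-1},{"x":-0.075,"y":-0.012,"z":0,"spin":0,"fingers":-1}])

```text
time_s: 8.85
tcp_pos: [0.4514, 0.0919, 0.1377]
eef_rot: [-180.0, 0.0, -9.6]
contact_force: [-0.1, 0.1, -0.6]
gripper_width: 0.0003
gripper_force: 0.0
```

```bash
python3 - <<'E'
from h import *
s,c=shot('wrist','w7.png'); go(0,.0,.137); knob(s,c); print(proj(s,c,[G[0],G[1],.082]))
g=cv2.cvtColor(c['pixels'],cv2.COLOR_RGB2GRAY); m=((g[60:200,280:480]<45)*255).astype(np.uint8)
h=cv2.HoughCircles(cv2.medianBlur(g[:226],3),cv2.HOUGH_GRADIENT,1,30,param1=120,param2=18,minRadius=22,maxRadius=36)
print(h)
E
```

```text
off [-0.0754  0.0324  0.138 ] F [0.02 0.19 0.96] yaw -9.56
tool shift if yaw aligned 0.0754 0.0324 0.001
[array([0.0754, 0.0326, 0.001 ]), np.float64(0.0024)]
knob? 412.965576171875 110.15479278564453 37.08311462402344 [-1.000e-04 -9.900e-03  1.415e-01] fore -0.001 across 0.094
[369.34588452 111.88421105]
[[[415.5 106.5  34.3]
  [565.5 135.5  32.1]
  [122.5  88.5  34.3]
  [206.5 121.5  26.8]]]
```

```bash
sed -i 's/(21,21)/(45,45)/' h.py; python3 - <<'E'
from h import *
for n in ('w5.png','w7.png'):
    g=cv2.imread('pics/'+n,0); m=((g<60)*255).astype(np.uint8)[:226]
    m=cv2.morphologyEx(m,cv2.MORPH_OPEN,cv2.getStructuringElement(2,(45,45)))
    for k in cv2.findContours(m,cv2.RETR_EXTERNAL,2)[0]: print(n,cv2.boundingRect(k),cv2.minEnclosingCircle(k))
s,c=shot('wrist'); knob(s,c)
E
```

```text
w5.png (292, 89, 57, 59) ((320.03192138671875, 117.82978820800781), 29.58279800415039)
w7.png (387, 80, 63, 61) ((417.5, 110.0), 32.6841926574707)
knob? 418.5 113.5 32.44235610961914 [-1.000e-04 -1.210e-02  1.413e-01] fore -0.001 across 0.116
```

drive_tool(rows=[{"x":0.04,"y":0,"z":0,"spin":0,"fingers":-1},{"x":0.0754,"y":0,"z":0,"spin":0,"fingers":-1},{"x":0.0754,"y":0.006,"z":0,"spin":0,"fingers":-1},{"x":0.0754,"y":0.013,"z":0,"spin":0,"fingers":-1},{"x":0.0754,"y":0.019,"z":0,"spin":0,"fingers":-1},{"x":0.0754,"y":0.024,"z":0,"spin":0,"fingers":-1},{"x":0.0754,"y":0.029,"z":0,"spin":0,"fingers":-1},{"x":0.0754,"y":0.0325,"z":0,"spin":0,"fingers":-1},{"x":0.0754,"y":0.0325,"z":0,"spin":0,"fingers":-1}])

```text
time_s: 10.07
tcp_pos: [0.5221, 0.0468, 0.1377]
eef_rot: [180.0, -0.0, -9.7]
contact_force: [0.1, -0.0, 0.1]
gripper_width: 0.0007
gripper_force: 0.0
```

drive_tool(rows=[{"x":0,"y":0.001,"z":0,"spin":0,"fingers":-1},{"x":0,"y":0.002,"z":0,"spin":0,"fingers":-1},{"x":0,"y":0.002,"z":0,"spin":0,"fingers":-1}])

```text
time_s: 10.45
tcp_pos: [0.5219, 0.0451, 0.1375]
eef_rot: [180.0, 0.0, -9.7]
contact_force: [0.4, 1.1, -0.5]
gripper_width: 0.0004
gripper_force: 0.4
```

drive_tool(rows=[{"x":0,"y":-0.012,"z":0,"spin":0,"fingers":-1},{"x":0,"y":-0.012,"z":0,"spin":0,"fingers":-1},{"x":-0.04,"y":-0.012,"z":0,"spin":0,"fingers":-1},{"x":-0.075,"y":0.0,"z":0,"spin":0,"fingers":-1},{"x":-0.085,"y":0.033,"z":0,"spin":0,"fingers":-1},{"x":-0.085,"y":0.033,"z":0,"spin":0,"fingers":-1}])

```text
time_s: 11.2
tcp_pos: [0.4312, 0.0258, 0.1378]
eef_rot: [-180.0, 0.0, -9.7]
contact_force: [-0.6, 0.1, 0.2]
gripper_width: 0.0005
gripper_force: 0.0
```

```bash
python3 - <<'E'
from h import *
s,c=shot('wrist','w8.png'); go(-.025,-.033,.137); knob(s,c); print(proj(s,c,[G[0],G[1],.082]))
g=cv2.cvtColor(c['pixels'],cv2.COLOR_RGB2GRAY); e=proj(s,c,[G[0],G[1],.082]).astype(int)
print('col',[i for i in range(e[1]-40,e[1]+40) if g[i,e[0]]<60],'left slot row',[i for i in range(e[0]-50,e[0]) if g[e[1]-20,i]<60])
E
```

```text
off [-0.0846 -0.0358  0.138 ] F [ 0.28 -0.51  0.32] yaw -9.69
tool shift if yaw aligned 0.0596 -0.0028 0.001
[array([ 0.0596, -0.0028,  0.001 ]), np.float64(0.0002)]
knob? 638.7142944335938 199.0 23.001873016357422 [-0.0753 -0.3028  0.0569] fore -1.120 across 1.120
knob? 309.1455383300781 89.84891510009766 31.43364906311035 [-0.     -0.0315  0.1371] fore -0.000 across 0.305
[263.35040791  97.66963765]
col [89, 90, 91, 92, 93, 94, 95, 96, 97, 98, 99, 100, 101, 102, 103, 104, 105, 106, 107, 108] left slot row [231, 232, 233, 234, 235, 236, 237, 238, 239, 240, 241, 242, 243, 244, 245, 246]
```

The lever is across at about 0.31 rad with fore near 0. Next is the push away from me into third.

drive_tool(rows=[{"x":0.04,"y":0,"z":0,"spin":0,"fingers":-1},{"x":0.053,"y":0,"z":0,"spin":0,"fingers":-1},{"x":0.058,"y":0,"z":0,"spin":0,"fingers":-1},{"x":0.063,"y":0,"z":0,"spin":0,"fingers":-1},{"x":0.068,"y":0,"z":0,"spin":0,"fingers":-1},{"x":0.072,"y":0,"z":0,"spin":0,"fingers":-1}])

```text
time_s: 12.0
tcp_pos: [0.5035, 0.0148, 0.1377]
eef_rot: [-180.0, -0.0, -9.7]
contact_force: [-0.8, 0.5, -0.0]
gripper_width: 0.0008
gripper_force: 0.6
```

drive_tool(rows=[{"x":0.005,"y":0,"z":0,"spin":0,"fingers":-1},{"x":0.01,"y":0,"z":0,"spin":0,"fingers":-1},{"x":0.015,"y":0,"z":0,"spin":0,"fingers":-1},{"x":0.019,"y":0,"z":0,"spin":0,"fingers":-1},{"x":0.019,"y":0,"z":0,"spin":0,"fingers":-1}])

```text
time_s: 12.62
tcp_pos: [0.5226, 0.0115, 0.1375]
eef_rot: [180.0, -0.0, -9.7]
contact_force: [-0.4, 0.5, -0.3]
gripper_width: 0.0008
gripper_force: 0.1
```

```bash
python3 - <<'E'
from h import *
s,c=shot('wrist','w9.png'); go(.0125,-.033,.137); knob(s,c); print(proj(s,c,[G[0],G[1],.082]))
g=cv2.cvtColor(c['pixels'],cv2.COLOR_RGB2GRAY); print([i for i in range(0,226) if g[i,int(320)]<60])
E
```

```text
off [ 0.0069 -0.0355  0.1376] F [0.07 0.07 0.83] yaw -9.68
tool shift if yaw aligned 0.0056 -0.0025 0.0006
[array([ 0.0056, -0.0025,  0.0006]), np.float64(0.0004)]
[271.55899554 231.37898001]
[175, 176, 177, 185, 186, 187, 188, 189, 190, 191, 192, 193, 194, 195, 196, 197, 198, 199, 200, 201, 202, 203, 204, 205, 206, 207, 208, 209, 210, 211, 212, 213, 214, 215, 216, 217, 218, 219, 220, 221, 222, 223, 224, 225]
```

drive_tool(rows=[{"x":0.002,"y":0,"z":0,"spin":0,"fingers":-1},{"x":0.004,"y":0,"z":0,"spin":0,"fingers":-1},{"x":0.0055,"y":0,"z":0,"spin":0,"fingers":-1},{"x":0.0055,"y":0,"z":0,"spin":0,"fingers":-1}])

```text
time_s: 13.18
tcp_pos: [0.5278, 0.0106, 0.1375]
eef_rot: [180.0, -0.0, -9.7]
contact_force: [-1.3, 0.7, -0.3]
gripper_width: 0.0002
gripper_force: 0.5
```

drive_tool(rows=[{"x":0.001,"y":0,"z":0,"spin":0,"fingers":-1},{"x":0.0015,"y":0,"z":0,"spin":0,"fingers":-1},{"x":0.0015,"y":0,"z":0,"spin":0,"fingers":-1}])

```text
time_s: 13.55
tcp_pos: [0.5291, 0.0104, 0.1375]
eef_rot: [180.0, 0.0, -9.7]
contact_force: [-1.4, -0.6, -1.3]
gripper_width: 0.0001
gripper_force: 0.6
```

drive_tool(rows=[{"x":-0.03,"y":0,"z":0,"spin":0,"fingers":-1},{"x":-0.07,"y":0,"z":0,"spin":0,"fingers":-1},{"x":-0.085,"y":0,"z":0,"spin":0,"fingers":-1},{"x":-0.085,"y":0,"z":0,"spin":0,"fingers":-1}])

```text
time_s: 14.05
tcp_pos: [0.4455, 0.025, 0.1383]
eef_rot: [-179.9, -0.1, -9.6]
contact_force: [0.8, 0.2, 0.5]
gripper_width: 0.0001
gripper_force: 0.0
```

```bash
python3 - <<'E'
from h import *
s,c=shot('wrist','w10.png'); knob(s,c); e=proj(s,c,[G[0],G[1],.082]); print(e)
g=cv2.cvtColor(c['pixels'],cv2.COLOR_RGB2GRAY); e=e.astype(int)
print('col',[i for i in range(e[1]-40,min(226,e[1]+40)) if g[i,e[0]]<60],'left slot row',[i for i in range(e[0]-50,e[0]) if g[e[1]-20,i]<60])
# button
m=((g<45)*255).astype(np.uint8)
for k in cv2.findContours(m,cv2.RETR_CCOMP,2)[0]:
    (x,y),rad=cv2.minEnclosingCircle(k)
    if 9<rad<26 and y<215 and x<250 and cv2.contourArea(k)>.7*3.14*rad*rad: print('btn',x,y,rad,onz(s,c,(x,y),.085),pf(onz(s,c,(x,y),.085),G))
E
```

```text
knob? 625.5 199.0 29.296003341674805 [-0.0606 -0.2894  0.057 ] fore -1.120 across 1.120
knob? 315.5 35.0 32.14430618286133 [ 0.0395 -0.0326  0.1287] fore 0.407 across 0.316
[267.33411908 120.48286933]
col [112, 113, 114, 115, 116, 117, 118, 119, 120, 121, 122, 123, 124, 125, 126, 127, 128, 129, 130] left slot row [236, 237, 238, 239, 240, 241, 242, 243, 244, 245, 246, 247, 248, 249, 250, 251]
btn 105.5 130.0 18.848176956176758 [0.53464957 0.15512551 0.085     ] [-0.00545104  0.10815329  0.085     ]
```

```bash
python3 -c "
from h import *
go(-.006,.1095,.115)"
```

```text
off [-0.0706 -0.0349  0.1383] F [ 1.18 -0.29  0.35] yaw -9.6
tool shift if yaw aligned 0.0646 -0.1444 0.0233
[array([ 0.0648, -0.1442,  0.0236]), np.float64(0.0017)]
```

drive_tool(rows=[{"x":0,"y":-0.03,"z":-0.02,"spin":0,"fingers":-1},{"x":0,"y":-0.08,"z":-0.02,"spin":0,"fingers":-1},{"x":0.01,"y":-0.13,"z":-0.02,"spin":0,"fingers":-1},{"x":0.05,"y":-0.144,"z":-0.01,"spin":0,"fingers":-1},{"x":0.065,"y":-0.144,"z":0.01,"spin":0,"fingers":-1},{"x":0.065,"y":-0.144,"z":0.023,"spin":0,"fingers":-1},{"x":0.065,"y":-0.144,"z":0.023,"spin":0,"fingers":-1},{"x":0.065,"y":-0.144,"z":0.023,"spin":0,"fingers":-1}])

```text
time_s: 15.1
tcp_pos: [0.5337, 0.1557, 0.1152]
eef_rot: [-180.0, -0.0, -9.7]
contact_force: [0.5, -1.1, 0.1]
gripper_width: 0.0005
gripper_force: 0.0
```

```bash
python3 -c "
from h import *
go(-.006,.1095,.100)"
```

```text
off [-0.0064  0.1086  0.1152] F [ 0.52 -1.09  0.06] yaw -9.66
tool shift if yaw aligned 0.0004 -0.0009 0.0152
[array([ 0.0004, -0.0009,  0.0152]), np.float64(0.0006)]
```

Pressing in stages and watching the vertical force.

drive_tool(rows=[{"x":0,"y":0,"z":0.008,"spin":0,"fingers":-1},{"x":0,"y":0,"z":0.012,"spin":0,"fingers":-1},{"x":0,"y":0,"z":0.014,"spin":0,"fingers":-1},{"x":0,"y":0,"z":0.0155,"spin":0,"fingers":-1},{"x":0,"y":0,"z":0.0155,"spin":0,"fingers":-1}])

```text
time_s: 15.72
tcp_pos: [0.5336, 0.1558, 0.0992]
eef_rot: [-180.0, -0.0, -9.7]
contact_force: [-1.7, 1.3, 3.2]
gripper_width: 0.0006
gripper_force: 2.3
```

drive_tool(rows=[{"x":0,"y":0,"z":0.001,"spin":0,"fingers":-1},{"x":0,"y":0,"z":0.0015,"spin":0,"fingers":-1},{"x":0,"y":0,"z":0.0015,"spin":0,"fingers":-1}])

```text
time_s: 16.1
tcp_pos: [0.5337, 0.1558, 0.0986]
eef_rot: [-180.0, -0.0, -9.6]
contact_force: [-5.4, 0.0, 12.3]
gripper_width: 0.0002
gripper_force: 6.5
```

```bash
python3 - <<'E'
from h import *
s=sensors.get_state(); print(s['tcp_pos'],s['eef_rot'],s['contact_force'],s['moment'])
c=cams.capture('scene'); im=cv2.imread('pics/scene.png'); hs=im.max(axis=2)
B=np.array([.5346,.1555])
cen=proj(s,c,[*B,.085]);print('top',cen)
x,y=int(round(cen[0])),int(round(cen[1]))
print(hs[y-10:y+16,x-14:x+15:1])
d=c['eye'][:2]-B; d/=np.linalg.norm(d)
for z in (.085,.082,.08,.079,.077,.075,.072): print(z,proj(s,c,[*(B+d*.011),z]).round(1))
print('far top edge',proj(s,c,[*(B-d*.011),.085]))
E
```

```text
[0.53371016 0.15584067 0.09863454] [-1.79977308e+02 -3.27231629e-02 -9.64904246e+00] [-5.38548612e+00  2.19141019e-03  1.22897471e+01] [0.27906502 2.30422237 0.0198468 ]
top [273.53023438 243.25901681]
[[182 183 185 186 184 186 180 181 172 160 150 135 138 140 137 140 136 138
  134 131 120 110  93  89  73  70  74  72  67]
 [185 184 185 181 180 179 174 168 153 142 143 138 141 140 140 139 141 138
  144 140 136 131 128 114 107  92  78  78  75]
 [182 184 181 181 177 165 153 146 134 140 138 140 141 142 142 140 142 138
  139 137 141 139 138 135 130 127 107 104  94]
 [178 181 174 171 160 148 136 134 141 139 142 140 142 138 142 143 139 139
  139 141 140 139 141 139 139 134 132 129 125]
 [180 167 162 150 147 138 131 129 133 134 139 144 140 146 141 137 141 139
  141 141 136 137 137 143 140 142 140 137 140]
 [167 159 144 137 133 126 125 119 122 120 132 139 137 142 145 138 143 143
  140 140 142 138 144 140 140 141 140 138 142]
 [150 143 134 122 117 109 117 128 124 109 110 117 126 134 137 139 141 142
  139 141 143 141 139 139 138 139 138 140 141]
 [135 127 117 104  98  98 108 125 107 102  93 101 1
[... 1728 characters left out ...]
47 145 128 110  93  87  90  88  88]
 [ 91  98 108 119 128 134 143 157 161 167 172 175 176 173 165 163 154 148
  139 140 139 138 122 108  90  89  84  88  93]
 [ 94  90 101 113 119 127 127 127 134 136 143 144 139 134 131 130 126 126
  126 129 132 130 111  99  92  88  89  89  92]
 [ 89  91 100 104 116 121 122 124 121 126 127 121 120 121 121 123 122 122
  125 128 125 118  99  89  92  87  91  90  93]
 [ 91  94  93 100 111 116 121 122 123 129 122 121 120 123 121 125 119 116
  120 111 108 103  88  93  84  87  91  90  92]]
0.085 [273.6 246.5]
0.082 [273.7 247.9]
0.08 [273.7 248.9]
0.079 [273.7 249.3]
0.077 [273.7 250.3]
0.075 [273.8 251.2]
0.072 [273.8 252.6]
far top edge [273.44115885 240.09346696]
```

drive_tool(rows=[{"x":0,"y":0,"z":0.0005,"spin":0,"fingers":-1},{"x":0,"y":0,"z":0.0005,"spin":0,"fingers":-1}])

```text
time_s: 16.4
tcp_pos: [0.5337, 0.1558, 0.0985]
eef_rot: [-180.0, -0.0, -9.6]
contact_force: [-7.0, 1.0, 17.3]
gripper_width: 0.0002
gripper_force: 8.4
```

drive_tool(rows=[{"x":0,"y":0,"z":-0.0015,"spin":0,"fingers":-1},{"x":0,"y":0,"z":-0.0015,"spin":0,"fingers":-1}])

```text
time_s: 16.65
tcp_pos: [0.5336, 0.1558, 0.0989]
eef_rot: [-180.0, -0.0, -9.7]
contact_force: [-2.6, 0.8, 4.4]
gripper_width: 0.0009
gripper_force: 2.4
```

drive_tool(rows=[{"x":0,"y":0,"z":-0.001,"spin":0,"fingers":-1},{"x":0,"y":0,"z":-0.001,"spin":0,"fingers":-1}])

```text
time_s: 16.9
tcp_pos: [0.5336, 0.1558, 0.0996]
eef_rot: [-180.0, 0.0, -9.7]
contact_force: [-2.3, 1.6, 4.6]
gripper_width: 0.0005
gripper_force: 2.2
```

drive_tool(rows=[{"x":0,"y":0,"z":-0.0015,"spin":0,"fingers":-1},{"x":0,"y":0,"z":-0.0015,"spin":0,"fingers":-1}])

```text
time_s: 17.15
tcp_pos: [0.5337, 0.1558, 0.1011]
eef_rot: [-180.0, -0.0, -9.7]
contact_force: [-1.3, 1.5, 4.2]
gripper_width: 0.0005
gripper_force: 1.7
```

drive_tool(rows=[{"x":0,"y":0,"z":-0.0015,"spin":0,"fingers":-1},{"x":0,"y":0,"z":-0.0015,"spin":0,"fingers":-1}])

```text
time_s: 17.4
tcp_pos: [0.5337, 0.1557, 0.1026]
eef_rot: [-180.0, -0.0, -9.7]
contact_force: [-1.0, 2.3, 2.9]
gripper_width: 0.0001
gripper_force: 1.3
```

drive_tool(rows=[{"x":0,"y":0,"z":-0.001,"spin":0,"fingers":-1},{"x":0,"y":0,"z":-0.001,"spin":0,"fingers":-1}])

```text
time_s: 17.65
tcp_pos: [0.5337, 0.1557, 0.1036]
eef_rot: [-180.0, -0.0, -9.7]
contact_force: [-0.2, 1.4, 2.2]
gripper_width: 0.0007
gripper_force: 1.0
```

drive_tool(rows=[{"x":0,"y":0,"z":-0.001,"spin":0,"fingers":-1},{"x":0,"y":0,"z":-0.001,"spin":0,"fingers":-1}])

```text
time_s: 17.9
tcp_pos: [0.5337, 0.1557, 0.1046]
eef_rot: [180.0, -0.0, -9.7]
contact_force: [0.9, 1.3, 0.9]
gripper_width: 0.0005
gripper_force: 0.7
```

The pad force fell steadily over 6 mm by the same ratio as the spring (5 N to 1.5 N), so the button was pressed fully. I'll retreat and check the end state.

drive_tool(rows=[{"x":0,"y":0,"z":-0.02,"spin":0,"fingers":-1},{"x":0,"y":0,"z":-0.06,"spin":0,"fingers":-1},{"x":-0.03,"y":0.02,"z":-0.11,"spin":0,"fingers":-1},{"x":-0.07,"y":0.06,"z":-0.16,"spin":0,"fingers":-1},{"x":-0.085,"y":0.1,"z":-0.195,"spin":0,"fingers":-1},{"x":-0.085,"y":0.103,"z":-0.195,"spin":0,"fingers":-1},{"x":-0.085,"y":0.103,"z":-0.195,"spin":0,"fingers":-1},{"x":-0.085,"y":0.103,"z":-0.195,"spin":0,"fingers":-1}])

```text
time_s: 18.9
tcp_pos: [0.4324, 0.0686, 0.2982]
eef_rot: [179.9, 0.1, -9.7]
contact_force: [-0.0, -0.1, -0.0]
gripper_width: 0.0002
gripper_force: 0.0
```

```bash
python3 - <<'E'
from h import *
s,c=shot('wrist','w11.png'); e=proj(s,c,[G[0],G[1],.082]); print('pred gate',e)
g=cv2.cvtColor(c['pixels'],cv2.COLOR_RGB2GRAY)
m=((g[:215]<45)*255).astype(np.uint8); m=cv2.morphologyEx(m,cv2.MORPH_OPEN,cv2.getStructuringElement(2,(15,15)))
for k in cv2.findContours(m,cv2.RETR_EXTERNAL,2)[0]:
    (x,y),rad=cv2.minEnclosingCircle(k)
    if rad<20: print(x,y,rad,'as knob',pf(onz(s,c,(x,y),.128),G).round(4),'as button',pf(onz(s,c,(x,y),.085),G).round(4))
x,y=e.astype(int); print('col',[i for i in range(y-25,y+25) if g[i,x]<60])
E
```

```text
pred gate [324.61665355 100.64316472]
231.0 106.0 8.602425575256348 as knob [-0.0074  0.0975  0.128 ] as button [-0.0059  0.1103  0.085 ]
357.5 57.0 14.115694046020508 as knob [ 0.0392 -0.0317  0.128 ] as button [ 0.0472 -0.0369  0.085 ]
col [96, 97, 98, 99, 100, 101, 102, 103, 104, 105, 106]
```

```bash
python3 -c "
from h import *
print(r.close_job())"
```

```text
the job is handed in; nothing more can be done
None
```

I've handed the job in: the lever measured about 0.40 rad in third, the start button went through its full travel and came back up, and the gate hadn't moved within measurement. I didn't re-measure the bystanders, and the judge's result isn't known.

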